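Unlatch the sampling probe from its docking ball and hold it raised

TASK

Take the sampling probe off its docking stand: grasp the grip block on top of its coupler, pull this latch sideways against its spring until the catch is clear of the ball, and lift the coupler straight up off the ball. Handle it gently, never forcing or wrenching it against the stand (not over 40 N), and leave the jar and the dish where they are. Finish holding the probe in the gripper, still and level above the stand, with the coupler's lower rim at least 5 cm above the top of the ball; do not put it down or let go.

Things in the scene. Friction and masses are not known exactly. Their poses are not given: they have to be found in the camera images.
- dock: Fixed docking stand: dark steel foot plate 120 x 100 x 12 mm; on it a round aluminium boss 68 mm across, top 30 mm above the worktop; on that a thin neck with a steel ball 36 mm across, flat underneath. Origin: centre of the plate's underside, on the ball's axis; z up.
- ball_top (a point): Top of the docking ball, 72 mm above the worktop.
- coupler: The loose probe, 0.3 to 0.6 kg, balanced: a grey round coupler (60 mm across, 50 high, 40 mm socket below) over the ball, lower rim on the stand's boss, turned up to 45 deg. Tongue stub and black probe barrel reach 142 mm along -x, a black block 61 mm along +x. Origin: centre of the lower rim; z up; +y: the way the latch is pulled. Seated, the ball's top is 42 mm above the rim: lift 42 mm to clear it.
- latch_grip (a point): Point in the grip block that stands on top of the coupler and slides with the latch: block 36 mm along coupler x, 14 mm along coupler y (the faces to grasp), from 55 to 99 mm above the coupler's rim; this point is 80 mm above the rim, over the coupler's centre when shut. A steel slide lies under the block, its top 56 mm above the rim.
- latch (a joint): Travel of the latch with its grip block along the coupler's +y, m: 0 shut (a catch bar reaches 7.5 mm under the ball; lifting is blocked), 0.020 end stop. Clear of the ball from 0.011; 0.015 is a good pull. Its spring pushes it shut, 3 N at 0, 7.5 N at 0.015; it shuts again if let go or once the coupler is off the ball.
- jar_white: Bystander: closed white jar, 58 mm across, 62 mm high, origin at the centre of its underside. It must stay where it is.
- petri_1: Bystander: clear shallow round dish, 62 mm across, 14 mm high, origin at the centre of its underside. It must stay where it is.

How it is judged:
On the way, in this order (a step that is already met when the one before it is completed fails the run):
1. the latch is pulled at least 11 mm open while the coupler still sits on the stand (value of joint latch above 0.0105 m and z of coupler in the frame of dock below 0.036 m), for 0.1 s.
2. the coupler is raised off the ball (z of coupler in the frame of dock above 0.075 m and contact force between the fingers and coupler above 1 N), for 0.1 s.
At the end, for the whole second after the job is handed in: The coupler is held in the fingers, still, its rim 48 mm or more above the top of the ball, within 80 mm sideways of the stand's axis, tilted less than 15 degrees, and not touching the stand (z of coupler in the frame of ball_top above 0.048 m and horizontal distance between coupler and dock below 0.08 m and angle between coupler's own z axis and vertical below 0.26 rad and linear speed of coupler below 0.02 m/s and contact force between the fingers and coupler above 1 N and contact force between coupler and dock below 0.1 N); the arm keeps its last pose, push and grip.
It fails at once if the coupler is forced against the stand with more than 40 N (contact force between coupler and dock above 40 N).
It fails at once if the jar is moved more than 15 mm (distance of jar_white from where it was at the start of the episode above 0.015 m).
It fails at once if the dish is moved more than 15 mm (distance of petri_1 from where it was at the start of the episode above 0.015 m).
It also fails if it takes over 35 s, if anything falls off the work surface, if the arm or the gripper's body presses on something with over 40 N, if the wrist force passes 120 N, or if a joint passes its speed limit or range.

ROBOT

A 6-joint arm with a two-finger parallel gripper is mounted at the origin on a cart in front of the work surface, level with it; the furniture and walls round the work are solid. World frame = base frame: x ahead of the robot, y to its left, z up, the work surface at z = 0. Lengths are in m, angles in rad, forces in N, time in s.
With the tool pointing down it reaches from about 0.375 to 0.9 m from the base axis. Payload 3.1 kg.
Tool frame: the origin (TCP) lies midway between the tips of the shut fingers; the grasp point (between the pads) lies 19 mm behind it; z points along the fingers, y is the direction in which the jaws open and shut (so a half turn about z gives the same grasp; the last joint's range is limited). The gripper opens to 87 mm and grips with 3 to 60 N. Pads are 19 mm wide; open, the fingers measure 117 mm over their backs; the gripper's body (75 mm by 190 mm) begins 51 mm behind the grasp point.
Start: joints at [-1.49, 0.527, 1.433, -0, 1.181, -0.178], TCP at [0.16, -0.604, 0.223] pointing down, gripper open.
Joint ranges: [-3.08, 3.08], [-0.75, 2.2], [0.22, 2.44], [-1.43, 4.57], [0, 2.65], [-2.85, 2.85]. Speed limits (rad/s): [2.79, 2.79, 3.14, 3.14, 3.14, 3.14].

INTERFACE

Orientations are given as a unit quaternion [x, y, z, w].
In Python, from cell import monitor, viewer, ticket, search_frame, masks_of, pinpoint gives the robot as it stands. The module is installed in compiled form; this text tells all that it offers.
- The arm moves only by the tool send_rows, never from a script. Its argument "targets" is a list of rows, each an object with "dp": the shift along the tool's x, y, z in cm, a list of three; "spin": the turn about the tool's z in degrees; "gripper": the opening, from 0 (shut) to 1 (fully open). A call has 1 to 8 rows; each row is the pose to reach, as a shift and turn from the pose commanded when the call began, along the tool's axes at that moment; what a row does not reach only later rows make up. A row lasts 1/10 s, in which the tool goes at most 50 mm and 8.59 degrees, less where a joint would pass 70% of its speed; a pose out of reach is approached as far as the arm can. A call with a gripper value outside its range is refused whole. The fingers move at their own pace and stop on an object; the grip force is fixed at half the most. Time passes only in rows, so rows that repeat a pose let the fingers close. It gives the time, the measured TCP pose, the force and the opening at its end, in the units of the state.
- monitor.sense(): the state, without advancing time (a new reading comes with each control period).
- viewer.snapshot(name): name is "side" or "top" or "wrist"; returns a dict with "color" (420x560x3 uint8, red, green, blue), "vfov" (degrees; the focal length in pixels is half the picture's height over the tangent of half this angle, whatever the lens; pixels are square), "cx", "cy" (the principal point, pixels), "pose" (4x4, takes a point from camera to world coordinates). Camera axes: x right, y down, z forward; pixel columns grow to the right and rows downward; lengths in m; the calibration is good to about 2 mm. A picture is of the moment at which its call begins. There is no depth.
- ticket.finish_job(): hands the job in, once; it reports no verdict.
Trained networks look in the newest picture that a camera, given by its name, has taken for a name from the list of things; names that differ only in an ending like _2 or _b are one class to them, and where a whole thing is asked for, a point or a joint stands for the part that bears it (a point fixed in the world has none). Each returns a list of dicts, best first, with "p" (0 to 1); they miss things now and then, are a little off and sometimes report something else, mostly with a low value. They report only what shows in the picture. A call takes as long as a camera call.
- search_frame(camera, query): "rect" ([centre column, centre row, width, height] as shares, 0 to 1, of the picture: columns of its width, rows of its height, round what is visible of it).
- masks_of(camera, query): "mask" (420x560 bool, what is visible of it) and "rect" ([centre column, centre row, width, height] as shares, 0 to 1, of the picture: columns of its width, rows of its height, round what is visible of it).
- pinpoint(camera, query): "at" ([column, row] as shares, 0 to 1, of the picture: columns of its width, rows of its height: a listed point, or the origin of a listed thing).
The state is a dict: "time_s": time; "joint_pos": joint angles; "joint_velocities": joint speeds; "effort": joint torques, N m; "ee_pos": TCP position; "eef_rot": TCP orientation; "force": force on the tool from outside, world axes, zero at the start; "ft_torque": the same for the moment, N m; "gripper_width": finger opening in m.
Only numpy, scipy, OpenCV 4.12 (cv2) and the standard library are available. Lean on these libraries where they do the work, as an engineer would, in place of code of your own. Each camera call takes 0.05 s, during which the arm holds its last target. There are 200 camera calls.

## Working session

There is one attempt and no reset: what is moved stays moved. The work goes in short steps, Python scripts to look and compute and a tool call to move; the robot and the scene stay as the last step left them, time stands still between calls to the robot, and variables do not carry over. Pictures are saved under pics/ and viewed, about 8 in all and at most 12, crops included, and the job is handed in when it is done.

Besides the shell and the picture viewer there is one more tool, called after "Emit:" as name(argument=value, ...), one argument or row to a line, values as JSON. send_rows: Moves the arm, as the interface text tells. Its arguments: {"type":"object","properties":{"targets":{"type":"array","items":{"type":"object","properties":{"dp":{"type":"array","items":{"type":"number"}},"spin":{"type":"number"},"gripper":{"type":"number"}}}}},"required":["targets"]}

```bash
mkdir -p pics; cat > h.py <<'E'
import numpy as np, cv2
from cell import monitor, viewer, ticket, search_frame, masks_of, pinpoint
def ray(s,px):
    f=s["color"].shape[0]/2/np.tan(np.radians(s["vfov"])/2); T=np.array(s["pose"])
    d=T[:3,:3]@np.array([(px[0]-s["cx"])/f,(px[1]-s["cy"])/f,1]); return T[:3,3],d/np.linalg.norm(d)
def atz(s,px,z):
    o,d=ray(s,px); return o+d*(z-o[2])/d[2]
def tri(rs):
    A=sum(np.eye(3)-np.outer(d,d) for o,d in rs); b=sum((np.eye(3)-np.outer(d,d))@o for o,d in rs); return np.linalg.solve(A,b)
def px(a): return np.array(a)*[560,420]
E
python3 - <<'E'
from h import *
np.set_printoptions(precision=4,suppress=True)
R={}
ims=[]
for c in ("side","top"):
    s=viewer.snapshot(c); ims.append(s["color"])
    print(c,s["vfov"],np.array(s["pose"])[:3,3])
    for q in ("latch_grip","coupler","dock","ball_top","jar_white","petri_1"):
        r=pinpoint(c,q)
        for k in r[:2]: print(q,round(k["p"],2),px(k["at"]))
        if r: R.setdefault(q,[]).append((r[0]["p"],ray(s,px(r[0]["at"]))))
for q,v in R.items():
    if len(v)>1: print(q,tri([x[1] for x in v]))
for i,n in zip(ims,("side","top")): cv2.imwrite(f"pics/{n}0.png",i[:,:,::-1])
st=monitor.sense(); print({k:np.round(st[k],3) for k in ("time_s","ee_pos","eef_rot","gripper_width")})
E
```

```text
side 53.62945010327172 [ 0.579  -0.5939  0.511 ]
latch_grip 0.89 [265.608 187.698]
coupler 0.84 [270.2   218.904]
dock 0.65 [267.12  232.512]
jar_white 0.93 [284.872 196.308]
petri_1 0.93 [226.408 265.482]
top 49.050454801088335 [0.4917 0.1435 0.9511]
latch_grip 0.9 [262.976 204.582]
coupler 0.73 [262.584 206.514]
dock 0.9 [266.504 206.598]
dock 0.52 [262.304 206.808]
ball_top 0.88 [266.224 205.59 ]
jar_white 0.68 [183.68 193.2 ]
petri_1 0.59 [320.208 244.608]
latch_grip [0.5352 0.1821 0.1072]
coupler [0.54   0.1869 0.0268]
dock [ 0.5373  0.1799 -0.0044]
jar_white [ 0.5696  0.3539 -0.007 ]
petri_1 [ 0.4598  0.0676 -0.0116]
{'time_s': np.float64(0.7), 'ee_pos': array([ 0.16 , -0.604,  0.223]), 'eef_rot': array([0.992, 0.129, 0.   , 0.   ]), 'gripper_width': np.float64(0.087)}
```

View pics/top0.png

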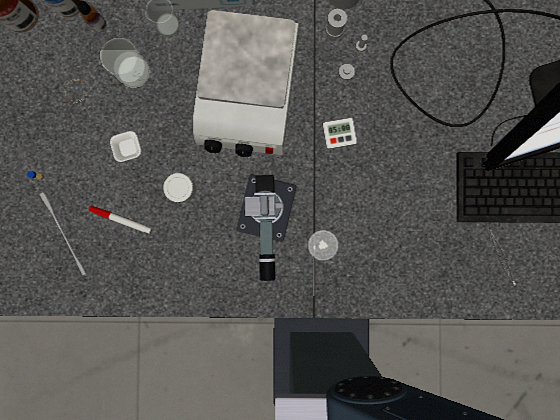

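View pics/side0.png

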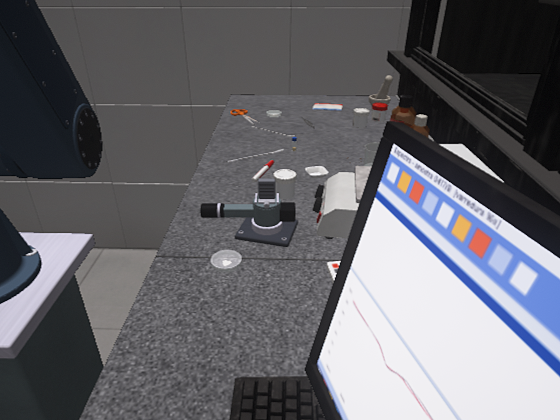

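The top view shows the barrel running down the image from about (264,183) to (267,280), which is world −x. The slide sticks out to the left, towards +y, at about (250,205). The jar is at (178,187) and the dish at (323,245), both clear of the stand. The side view shows the grip block upright at (266,190).

```bash
python3 - <<'E'
from h import *
np.set_printoptions(precision=4,suppress=True)
s=viewer.snapshot("top")
a=atz(s,(267,281),.06);b=atz(s,(264,176),.06);d=b-a
print(a,b,np.linalg.norm(d),"yaw",np.degrees(np.arctan2(d[1],d[0])))
m=masks_of("top","coupler")
if m:
    y,x=np.nonzero(m[0]["mask"]); P=np.array([atz(s,(u,v),.06)[:2] for u,v in zip(x,y)],np.float32)
    print(m[0]["p"],len(P),cv2.minAreaRect(P),cv2.fitLine(P,cv2.DIST_HUBER,0,.01,.01).ravel())
print("grip@z.11",atz(s,px(pinpoint("top","latch_grip")[0]["at"]),.11),"ball",atz(s,px(pinpoint("top","ball_top")[0]["at"]),.072))
st=monitor.sense(); from scipy.spatial.transform import Rotation as R
M=R.from_quat(st["eef_rot"]).as_matrix(); print(M)
print("shift cm",100*M.T@(np.array([.535,.182,.25])-st["ee_pos"]))
E
```

```text
[0.392  0.1755 0.06  ] [0.5949 0.1828 0.06  ] 0.20306374500596258 yaw 2.076611666210761
0.68 2070 ((0.4953736662864685, 0.1830708086490631), (0.2030494064092636, 0.07181987166404724), 0.4320929944515228) [0.9989 0.0473 0.5051 0.1811]
grip@z.11 [0.5395 0.1843 0.11  ] ball [0.5336 0.1832 0.072 ]
[[ 0.9667  0.2559 -0.    ]
 [ 0.2559 -0.9667 -0.    ]
 [-0.      0.     -1.    ]]
shift cm [ 56.3704 -66.4022  -2.7435]
```

Emit:
send_rows(
  targets=[
    {"dp": [3.5, -3.5, -2], "spin": 2, "gripper": 1},
    {"dp": [6.5, -7.5, -2.7], "spin": 4, "gripper": 1},
    {"dp": [9.5, -11, -2.7], "spin": 6, "gripper": 1},
    {"dp": [12.5, -15, -2.7], "spin": 8, "gripper": 1},
    {"dp": [15.5, -18.5, -2.7], "spin": 10, "gripper": 1},
    {"dp": [18.5, -22, -2.7], "spin": 12, "gripper": 1},
    {"dp": [21.5, -25.5, -2.7], "spin": 12.8, "gripper": 1},
    {"dp": [24.5, -29, -2.7], "spin": 12.8, "gripper": 1},
  ],
)

```text
time_s: 1.7
ee_pos: [0.3232, -0.2596, 0.2499]
eef_rot: [1.0, 0.017, 0.0, 0.0]
force: [1.3, -1.3, -0.5]
gripper_width: 0.0868
```

Emit:
send_rows(
  targets=[
    {"dp": [2.3, -4.3, 0], "spin": 0, "gripper": 1},
    {"dp": [4.6, -8.6, 0], "spin": 0, "gripper": 1},
    {"dp": [6.9, -12.9, 0], "spin": 0, "gripper": 1},
    {"dp": [9.2, -17.2, 0], "spin": 0, "gripper": 1},
    {"dp": [11.5, -21.5, 0], "spin": 0, "gripper": 1},
    {"dp": [13.8, -25.8, 0], "spin": 0, "gripper": 1},
    {"dp": [16.1, -30.1, 0], "spin": 0, "gripper": 1},
    {"dp": [18.4, -34.4, 0], "spin": 0, "gripper": 1},
  ],
)

```text
time_s: 2.5
ee_pos: [0.495, 0.0913, 0.2499]
eef_rot: [1.0, 0.018, 0.0, 0.0]
force: [-0.6, -1.1, -0.5]
gripper_width: 0.0869
```

Emit:
send_rows(
  targets=[
    {"dp": [2.2, -4.3, 0], "spin": 0, "gripper": 1},
    {"dp": [4.3, -8.6, 0], "spin": 0, "gripper": 1},
    {"dp": [4.3, -8.6, 0], "spin": 0, "gripper": 1},
    {"dp": [4.3, -8.6, 0], "spin": 0, "gripper": 1},
  ],
)

```text
time_s: 2.9
ee_pos: [0.534, 0.1775, 0.2492]
eef_rot: [1.0, 0.019, -0.0, 0.0]
force: [0.5, -0.4, 0.2]
gripper_width: 0.087
```

```bash
cat > look.py <<'E'
from h import *; import sys
np.set_printoptions(precision=4,suppress=True)
s=viewer.snapshot("wrist"); st=monitor.sense(); print(st["ee_pos"],st["eef_rot"],st["joint_pos"],st["force"],np.array(s["pose"])[:3,3])
for q,z in (("latch_grip",.11),("coupler",.03),("latch",.056),("dock",0)):
    for k in pinpoint("wrist",q)[:1]: print(q,k["p"],px(k["at"]),atz(s,px(k["at"]),z))
cv2.imwrite(sys.argv[1],s["color"][:,:,::-1])
E
python3 look.py pics/w1.png
```

```text
[0.5336 0.1764 0.2492] [ 0.9998  0.0181 -0.0006  0.0004] [ 0.1209  0.4121  1.5607 -0.0006  1.1701  1.6557] [-0.6509  0.6965  0.1723] [0.6166 0.1804 0.4121]
latch_grip 0.81 [276.08  187.194] [0.5361 0.1789 0.11  ]
coupler 0.71 [277.592 169.008] [0.5346 0.1777 0.03  ]Traceback (most recent call last):
  File "look.py", line 5, in <module>
    for k in pinpoint("wrist",q)[:1]: print(q,k["p"],px(k["at"]),atz(s,px(k["at"]),z))
             ~~~~~~~~^^^^^^^^^^^
ValueError: it knows: ball_top, coupler, dock, jar_white, latch_grip, petri
```

```bash
sed -i 's/("latch",.056),//' look.py; python3 look.py pics/w1.png
```

```text
[0.5337 0.1753 0.2496] [ 0.9999  0.0168 -0.0003  0.0002] [ 0.1185  0.4111  1.5614 -0.0003  1.1699  1.6559] [ 0.2054 -0.4601 -0.3373] [0.6162 0.178  0.4123]
latch_grip 0.91 [272.496 185.892] [0.5366 0.1799 0.11  ]
coupler 0.71 [277.424 164.514] [0.5389 0.176  0.03  ]
```

View pics/w1.png

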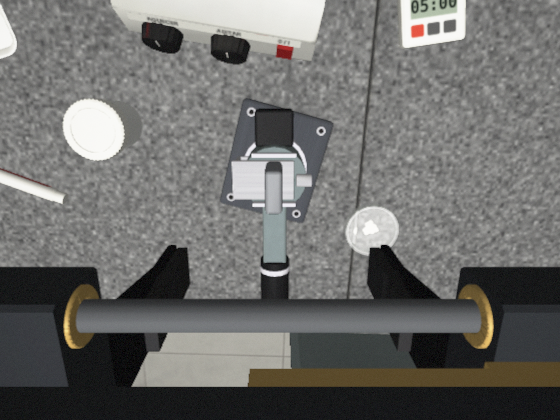

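The wrist view shows the grip block upright at about (273,188), with the barrel along the image vertical, so the jaws are aligned with it to within about 1–2°. The jar at (95,130) and the dish at (372,230) are well clear of the fingers. I'll shift by about 5 mm and descend.

Emit:
send_rows(
  targets=[
    {"dp": [0.25, -0.5, 2], "spin": 0, "gripper": 1},
    {"dp": [0.25, -0.5, 4.5], "spin": 0, "gripper": 1},
    {"dp": [0.25, -0.5, 7], "spin": 0, "gripper": 1},
    {"dp": [0.25, -0.5, 9.5], "spin": 0, "gripper": 1},
    {"dp": [0.25, -0.5, 11], "spin": 0, "gripper": 1},
    {"dp": [0.25, -0.5, 11], "spin": 0, "gripper": 0.6},
    {"dp": [0.25, -0.5, 11], "spin": 0, "gripper": 0.6},
    {"dp": [0.25, -0.5, 11], "spin": 0, "gripper": 0.6},
  ],
)

```text
time_s: 4.05
ee_pos: [0.5376, 0.1816, 0.1408]
eef_rot: [1.0, 0.017, 0.001, -0.0]
force: [0.1, 0.3, 0.5]
gripper_width: 0.0705
```

```bash
python3 look.py pics/w2.png
```

```text
[0.5375 0.1817 0.1408] [ 0.9998  0.0175  0.0013 -0.0002] [0.129  0.5579 1.6581 0.     0.9229 1.6647] [-1.0389 -0.3247 -0.1773] [0.6196 0.1841 0.3039]
latch_grip 0.63 [281.624 242.802] [0.5361 0.1792 0.11  ]
coupler 0.71 [283.304 204.288] [0.5341 0.1772 0.03  ]
```

View pics/w2.png

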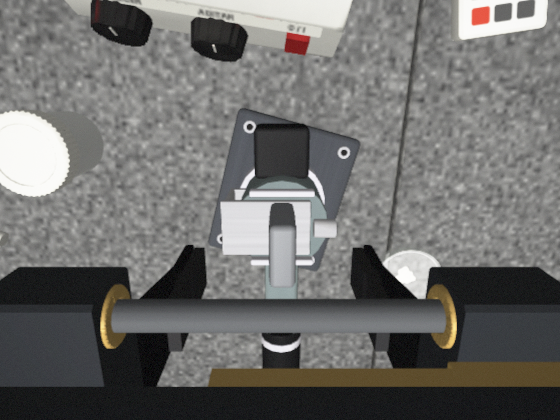

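The block sits at about column 283. The midline between the fingers is at about 280, so the block is about 1.5 mm to the −y side. I'll correct for that, lower and close.

Emit:
send_rows(
  targets=[
    {"dp": [0, 0.15, 1.5], "spin": 0, "gripper": 0.6},
    {"dp": [0, 0.15, 3], "spin": 0, "gripper": 0.6},
    {"dp": [0, 0.15, 4], "spin": 0, "gripper": 0.6},
    {"dp": [0, 0.15, 4.7], "spin": 0, "gripper": 0.6},
    {"dp": [0, 0.15, 4.7], "spin": 0, "gripper": 0.6},
    {"dp": [0, 0.15, 4.7], "spin": 0, "gripper": 0.4},
    {"dp": [0, 0.15, 4.7], "spin": 0, "gripper": 0.3},
    {"dp": [0, 0.15, 4.7], "spin": 0, "gripper": 0.3},
  ],
)

```text
time_s: 5.05
ee_pos: [0.5371, 0.1803, 0.0932]
eef_rot: [1.0, 0.018, 0.001, -0.0]
force: [0.5, 0.5, -0.3]
gripper_width: 0.0358
```

Emit:
send_rows(
  targets=[
    {"dp": [0, 0, 0], "spin": 0, "gripper": 0.2},
    {"dp": [0, 0, 0], "spin": 0, "gripper": 0.1},
    {"dp": [0, 0, 0], "spin": 0, "gripper": 0},
    {"dp": [0, 0, 0], "spin": 0, "gripper": 0},
    {"dp": [0, 0, 0], "spin": 0, "gripper": 0},
    {"dp": [0, 0, 0], "spin": 0, "gripper": 0},
    {"dp": [0, 0, 0], "spin": 0, "gripper": 0},
    {"dp": [0, 0, 0], "spin": 0, "gripper": 0},
  ],
)

```text
time_s: 5.85
ee_pos: [0.5367, 0.1801, 0.0926]
eef_rot: [1.0, 0.018, 0.0, 0.0]
force: [-0.7, -1.9, 0.3]
gripper_width: 0.0134
```

Emit:
send_rows(
  targets=[
    {"dp": [0, -0.2, 0], "spin": 0, "gripper": 0},
    {"dp": [0, -0.4, 0], "spin": 0, "gripper": 0},
    {"dp": [0, -0.6, 0], "spin": 0, "gripper": 0},
    {"dp": [0, -0.8, 0], "spin": 0, "gripper": 0},
    {"dp": [0, -0.8, 0], "spin": 0, "gripper": 0},
  ],
)

```text
time_s: 6.35
ee_pos: [0.5364, 0.1882, 0.0926]
eef_rot: [1.0, 0.018, 0.0, 0.0]
force: [-0.1, -4.8, 3.2]
gripper_width: 0.0137
```

Emit:
send_rows(
  targets=[
    {"dp": [0, -0.2, 0], "spin": 0, "gripper": 0},
    {"dp": [0, -0.4, 0], "spin": 0, "gripper": 0},
    {"dp": [0, -0.6, 0], "spin": 0, "gripper": 0},
    {"dp": [0, -0.7, 0], "spin": 0, "gripper": 0},
    {"dp": [0, -0.7, 0], "spin": 0, "gripper": 0},
    {"dp": [0, -0.7, 0], "spin": 0, "gripper": 0},
  ],
)

```text
time_s: 6.95
ee_pos: [0.5362, 0.1945, 0.0926]
eef_rot: [1.0, 0.018, 0.0, 0.001]
force: [0.5, -7.1, 2.7]
gripper_width: 0.0141
```

```bash
python3 look.py pics/w3.png
```

```text
[0.5362 0.1944 0.0927] [0.9998 0.018  0.0001 0.0007] [ 0.1528  0.6353  1.6802 -0.002   0.8262  1.6889] [ 0.694  -5.9495  2.8987] [0.6187 0.1973 0.2556]
latch_grip 0.65 [278.824 285.6  ] [0.535  0.1937 0.11  ]
coupler 0.95 [299.32  221.802] [0.5361 0.1802 0.03  ]
```

View pics/w3.png

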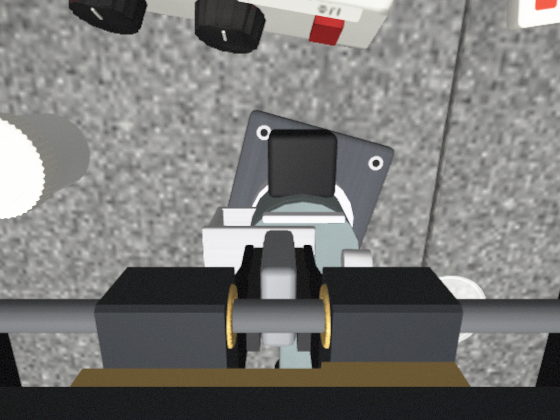

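The block and slide have moved left about 14 mm relative to the coupler (block column 279, coupler centre about 299). The spring force is about 6–7 N, as expected for that pull, so the catch is clear. I'll start the lift slowly.

Emit:
send_rows(
  targets=[
    {"dp": [0, -0.1, -0.2], "spin": 0, "gripper": 0},
    {"dp": [0, -0.1, -0.5], "spin": 0, "gripper": 0},
    {"dp": [0, -0.1, -0.8], "spin": 0, "gripper": 0},
    {"dp": [0, -0.1, -1.2], "spin": 0, "gripper": 0},
  ],
)

```text
time_s: 7.55
ee_pos: [0.5354, 0.1951, 0.1027]
eef_rot: [1.0, 0.018, -0.001, 0.001]
force: [2.9, -6.6, -8.6]
gripper_width: 0.0138
```

Emit:
send_rows(
  targets=[
    {"dp": [0, 0, -0.3], "spin": 0, "gripper": 0},
    {"dp": [0, 0, -0.6], "spin": 0, "gripper": 0},
    {"dp": [0, 0, -1.0], "spin": 0, "gripper": 0},
  ],
)

```text
time_s: 7.85
ee_pos: [0.5354, 0.195, 0.1127]
eef_rot: [1.0, 0.018, -0.001, 0.001]
force: [2.9, -7.2, -8.3]
gripper_width: 0.0144
```

Emit:
send_rows(
  targets=[
    {"dp": [0, 0, -0.6], "spin": 0, "gripper": 0},
    {"dp": [0, 0, -1.2], "spin": 0, "gripper": 0},
    {"dp": [0, 0, -1.8], "spin": 0, "gripper": 0},
    {"dp": [0, 0, -2.4], "spin": 0, "gripper": 0},
    {"dp": [0, 0, -3.0], "spin": 0, "gripper": 0},
    {"dp": [0, 0, -3.8], "spin": 0, "gripper": 0},
    {"dp": [0, 0, -4.6], "spin": 0, "gripper": 0},
    {"dp": [0, 0, -4.6], "spin": 0, "gripper": 0},
  ],
)

```text
time_s: 8.65
ee_pos: [0.537, 0.1968, 0.162]
eef_rot: [1.0, 0.018, 0.002, -0.0]
force: [0.6, -0.6, -3.8]
gripper_width: 0.0136
```

Emit:
send_rows(
  targets=[
    {"dp": [0, 0, -0.8], "spin": 0, "gripper": 0},
    {"dp": [0, 0, -1.6], "spin": 0, "gripper": 0},
    {"dp": [0, 0, -2.6], "spin": 0, "gripper": 0},
    {"dp": [0, 0, -3.6], "spin": 0, "gripper": 0},
    {"dp": [0, 0, -4.4], "spin": 0, "gripper": 0},
    {"dp": [0, 0, -4.9], "spin": 0, "gripper": 0},
    {"dp": [0, 0, -4.9], "spin": 0, "gripper": 0},
    {"dp": [0, 0, -4.9], "spin": 0, "gripper": 0},
  ],
)

```text
time_s: 9.45
ee_pos: [0.5358, 0.1962, 0.2095]
eef_rot: [1.0, 0.018, -0.0, 0.0]
force: [-0.1, -0.2, -3.8]
gripper_width: 0.0138
```

```bash
python3 - <<'E'
from h import *
np.set_printoptions(precision=4,suppress=True)
S={}
for c in ("side","top"):
    s=viewer.snapshot(c); S[c]=s["color"]
    for q in ("coupler","latch_grip"):
        for k in pinpoint(c,q)[:1]: S.setdefault(q,[]).append(ray(s,px(k["at"]))); print(c,q,k["p"],px(k["at"]))
for q in ("coupler","latch_grip"):
    if len(S.get(q,[]))>1: print(q,tri(S[q]))
cv2.imwrite("pics/end.png",cv2.resize(S["side"][80:300,120:400],None,fx=2.5,fy=2.5)[:,:,::-1])
st=monitor.sense(); print(st["ee_pos"],st["force"],st["gripper_width"],st["time_s"])
E
```

```text
side coupler 0.96 [266.    167.706]
side latch_grip 0.6 [264.824 130.62 ]
[0.5359 0.1962 0.2091] [ 0.9725  0.4782 -4.477 ] 0.013969162353875216 9.75
```

View pics/end.png

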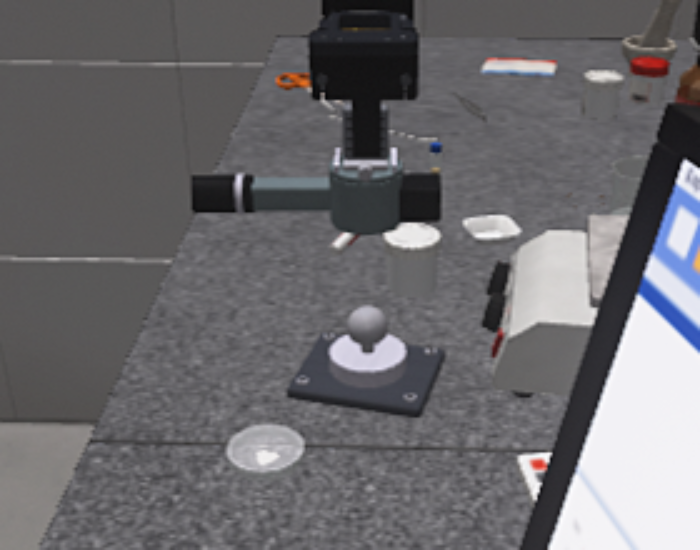

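The side view shows the probe hanging level in the gripper, well above the bare ball (at about 367,322 in the crop). The jar and dish are still in place. I'll hand in now.

```bash
python3 -c "
from h import *
s=viewer.snapshot('side'); k=pinpoint('side','coupler')[0]; o,d=ray(s,px(k['at'])); print(o+d*(.195-o[1])/d[1], monitor.sense()['force'])
print(ticket.finish_job())"
```

```text
[0.53360425 0.195      0.14471664] [-0.01327419  0.29966763 -4.14744592]
the job is handed in; nothing more can be done
None
```

The probe is off its stand and held level in the gripper above it, and the job is handed in at about 10 s of the 35 s allowed. The hand-in gives no verdict.

- **Pull and lift:** I gripped the grip block and pulled the latch about 14 mm, where the spring force read about 6–7 N. I then lifted straight up about 116 mm. The highest total force I read was about 11 N during the lift, read at the end of each move.
- **Final height:** the coupler's rim is at z ≈ 0.145 m, about 7 cm above the top of the ball. That comes from the last side picture and agrees with the arm's own reading.
- **Final position:** the coupler is about 15 mm sideways of the stand's axis. The force reading shows only the probe's weight, about 4 N, with no sideways load.
- **Jar and dish:** they look undisturbed in the last side picture; I did not measure them again.
- **Check that failed:** in the last pictures the network found neither the coupler nor the block in the top view. The final height therefore rests on the side view and the arm's position, not on two cameras.

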